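# Swap the rover's battery pack behind the clutter

### The job

The rover needs its battery changed: the charged pack (green ends) sits in the charger behind the geared motor and the spray can, the flat one (orange ends) is in the rover. Clear the motor and the can to the blue side mat, then put the green pack squarely down in the rover's bay and the orange pack squarely down in the charger, lowering each gently, and lastly stand the motor and the can back upright, each on its own marker. Don't tip the motor or the can on the way, and don't disturb the brown glass bottle beside the charger.

Things in the scene. Friction and masses are not known exactly. Their poses are not given: they have to be found in the camera images.
- green_pack_center (a point): Charged battery pack: black block with bright green end caps and a green label on top, 130 mm long (its y axis), 48 mm wide (its x axis), 52 mm tall (z), about 0.5 kg. The point is its centre, 26 mm above its underside. At the start it lies in the charger's dock. Only its 48 mm width can be gripped. Either end may point either way.
- orange_pack_center (a point): Flat battery pack: the same block with orange end caps and label, 130 x 48 x 52 mm (y, x, z), about 0.5 kg; the point is its centre, 26 mm above its underside. At the start it lies in the rover's bay.
- charger: Black and grey charger, fixed. Origin on the bench below the dock's middle. Dock: flat floor 8 mm up; the pack lies with its long side along y, between four 12 mm tall corner guides (play 7 mm each way in x, 8 in y; middle 100 mm of the long sides open). Base x -37 to +135 mm, 172 mm across; grey housing with a screen, 45 mm tall, from x = 62 mm on (side away from the robot).
- rover: Small blue four-wheeled rover, aluminium deck, fixed, left or right of the charger. Origin on the bench below the battery bay's middle. Bay floor = deck, 70 mm up; the pack lies with its long side along y between 12 mm corner guides (play 7 mm each way in x, 8 in y; long sides open). Deck x -140 to +70 mm, 166 mm wide; a round black scanner, top 108 mm above the bench, at x = -105 mm.
- mat: Blue side mat with a white border, 190 mm (x) by 240 mm (y), 2 mm thick, fixed flat on the bench on the side opposite the rover, empty at the start. Its origin is under its centre. It has room for the motor, the can and a pack laid down for the time being.
- motor_center (a point): Geared stepper motor standing shaft up, about 0.45 kg: 42 mm square black and aluminium motor 40 mm tall, on it a round steel gearbox 36 mm in diameter from 40 to 82 mm above its underside, then an 8 mm shaft up to 100 mm. The point lies on its axis in the gearbox, 62 mm above its underside. It stands on its marker in front of the charger.
- can_center (a point): White spray can with red band and red cap, standing, about 0.2 kg: 53 mm in diameter up to 80 mm, red cap 33 mm in diameter on top, 102 mm tall in all. The point lies on its axis, 62 mm above its underside. It stands on its marker in front of the charger.
- motor_marker: The motor's place: grey tile 68 x 76 mm (x, y), 3 mm thick, with a blue square outline on white, fixed, origin under its centre. The two markers lie side by side (84 mm between centres) in front of the charger, 73 mm from the dock's middle towards the robot; which is left and which right varies.
- can_marker: The can's place: grey tile 68 x 76 mm (x, y), 3 mm thick, with a red ring on white, fixed. Origin under its centre, beside the motor's marker.
- bottle_center (a point): Brown glass solvent bottle with black cap, 48 mm in diameter, 115 mm tall, standing loose at one end of the charger, about 114 mm from the middle of the dock along y (a small motor on a bracket, 55 mm tall, stands at the other end). The point is its centre. To be left alone.

How it is judged (in metres and radians):
On the way, in this order (a step that is already met when the one before it is completed fails the run):
1. the motor and the can both stand upright on the blue mat, let go (x of motor_center in the frame of mat between -0.095 and 0.095 m and y of motor_center in the frame of mat between -0.12 and 0.12 m and z of each of motor_center, can_center in the frame of mat below 0.07 m and angle between each of motor_center, can_center's own z axis and vertical below 0.1 rad and contact force between the fingers and motor below 0.3 N and linear speed of each of motor, can below 0.03 m/s and x of can_center in the frame of mat between -0.095 and 0.095 m and y of can_center in the frame of mat between -0.12 and 0.12 m and contact force between the fingers and can below 0.3 N), for 0.2 s.
2. the green pack lies in the rover's bay and the orange pack in the charger's dock, let go, while the motor and the can are not yet back on their markers (x of green_pack_center in the frame of rover between -0.011 and 0.011 m and y of green_pack_center in the frame of rover between -0.012 and 0.012 m and z of green_pack_center in the frame of rover between 0.091 and 0.101 m and angle between the y axis of green_pack_center and the y axis of rover, either way round below 0.2 rad and angle between each of green_pack_center, orange_pack_center's own z axis and vertical below 0.08 rad and contact force between the fingers and green_pack below 0.3 N and linear speed of each of green_pack, orange_pack below 0.03 m/s and x of orange_pack_center in the frame of charger between -0.011 and 0.011 m and y of orange_pack_center in the frame of charger between -0.012 and 0.012 m and z of orange_pack_center in the frame of charger between 0.029 and 0.039 m and angle between the y axis of orange_pack_center and the y axis of charger, either way round below 0.2 rad and contact force between the fingers and orange_pack below 0.3 N and horizontal distance between motor_center and motor_marker above 0.03 m and horizontal distance between can_center and can_marker above 0.03 m), for 0.2 s.
At the end, for the whole second after the job is handed in: Green pack flat in the rover's bay, orange pack flat in the charger's dock (centre within 11 mm in x, 12 in y, 5 in height; 0.2 rad); motor and can upright, each within 15 mm of its own marker's centre; all let go and at rest (x of green_pack_center in the frame of rover between -0.011 and 0.011 m and y of green_pack_center in the frame of rover between -0.012 and 0.012 m and z of green_pack_center in the frame of rover between 0.091 and 0.101 m and angle between the y axis of green_pack_center and the y axis of rover, either way round below 0.2 rad and angle between each of green_pack_center, orange_pack_center's own z axis and vertical below 0.08 rad and contact force between the fingers and green_pack below 0.3 N and linear speed of each of green_pack, orange_pack, motor, can below 0.03 m/s and x of orange_pack_center in the frame of charger between -0.011 and 0.011 m and y of orange_pack_center in the frame of charger between -0.012 and 0.012 m and z of orange_pack_center in the frame of charger between 0.029 and 0.039 m and angle between the y axis of orange_pack_center and the y axis of charger, either way round below 0.2 rad and contact force between the fingers and orange_pack below 0.3 N and horizontal distance between motor_center and motor_marker below 0.015 m and z of motor_center in the frame of motor_marker below 0.07 m and angle between each of motor_center, can_center's own z axis and vertical below 0.1 rad and contact force between the fingers and motor below 0.3 N and horizontal distance between can_center and can_marker below 0.015 m and z of can_center in the frame of can_marker below 0.07 m and contact force between the fingers and can below 0.3 N); the robot touches nothing.
It fails at once if the brown bottle is knocked or shifted by more than 15 mm (distance of bottle_center from where it was at the start of the episode above 0.015 m or angle between bottle_center's own z axis and vertical above 0.25 rad).
It fails at once if the motor or the can is tipped over (more than about 35 degrees) (angle between any of motor_center, can_center's own z axis and vertical above 0.6 rad).
It fails at once if a pack is dropped into the rover's bay or the charger's dock (over 0.5 m/s within 15 mm of the floor) ((horizontal distance between green_pack_center and rover below 0.04 m and z of green_pack_center in the frame of rover below 0.111 m and linear speed of green_pack above 0.5 m/s) or (horizontal distance between orange_pack_center and charger below 0.04 m and z of orange_pack_center in the frame of charger below 0.049 m and linear speed of orange_pack above 0.5 m/s)).
It also fails if it takes over 136 s, if anything falls off the work surface, if the arm or the gripper's body presses on something with over 40 N, if the wrist force passes 120 N, or if a joint passes its speed limit or range.

### The arm

A 6-joint arm with a two-finger parallel gripper is mounted at the origin on the work surface. World frame = base frame: x ahead of the robot, y to its left, z up, the work surface at z = 0. Lengths are in mm, angles in rad, forces in N, time in s.
With the tool pointing down it reaches from about 350 to 775 mm from the base axis. Payload 7.3 kg.
Tool frame: the origin (TCP) lies midway between the tips of the shut fingers; the grasp point (between the pads) lies 19 mm behind it; z points along the fingers, x is the direction in which the jaws open and shut, and the axes are right-handed (so a half turn about z gives the same grasp; the last joint's range is limited). The gripper opens to 92 mm and grips with 3 to 60 N. Pads are 19 mm wide; open, the fingers measure 130 mm over their backs; the gripper's body (75 mm by 190 mm) begins 47 mm behind the grasp point.
Start: joints at [-0.146, 0.342, 1.524, -0, 1.275, -0.146], TCP at [525.019, 0.019, 226.741] pointing down, gripper open.
Joint ranges: [-2.53, 2.53], [-0.77, 2.02], [0.04, 2.7], [-1, 4.14], [0.28, 2.66], [-3.11, 3.11]. Speed limits (rad/s): [2.57, 2.57, 3.14, 3.14, 3.14, 3.14].

### API

Orientations are given as [roll, pitch, yaw] about the fixed x, y, z axes, in that order (R = Rz(yaw) Ry(pitch) Rx(roll)).
In Python, from plant import bot gives the robot as it stands.
- The arm moves only by the shell command python3 -m pendant 'ROWS' [OPENING]. ROWS is JSON, a list of rows, each an object with "linear": the shift along the world's x, y, z in mm, a list of three; "twist": the turn about the world's z in degrees. In form: [{"linear": [x, y, z], "twist": twist}, ...]. A call has 1 to 20 rows; each row is the pose to reach, as a shift and turn from the pose commanded when the call began; what a row does not reach only later rows make up. A row lasts 1/8 s, in which the tool goes at most 62.5 mm and 10.7 degrees, less where a joint would pass 70% of its speed; a pose out of reach is approached as far as the arm can. A call with a gripper value outside its range is refused whole. OPENING is the closure in counts, from 0 (fully open) to 255 (shut), set as the call begins (- or left out, the last holds). The fingers move at their own pace and stop on an object; the grip force is fixed at half the most. Time passes only in rows, so rows that repeat a pose let the fingers close. It gives the time, the measured TCP pose, the force and the opening at its end, in the units of the state.
- bot.get_obs(): the state, without advancing time (a new reading comes with each control period).
- bot.capture(name): name is "scene" or "side" or "wrist"; returns a dict with "frame" (400x640x3 uint8, blue, green, red), "z_map" (400x640 float32, mm along the optical axis (not along the pixel's ray), 0 where there is no reading), "fx", "fy", "cx", "cy" (pixels), "rvec" (rotation vector, rad) and "tvec" (3), from world to camera coordinates, as OpenCV has them. Camera axes: x right, y down, z forward; pixel columns grow to the right and rows downward; lengths in mm; the calibration is good to about 2 mm. The wrist camera is an equidistant fisheye: a pixel r from the principal point sees the ray r / f radians off the axis. A picture is of the moment at which its call begins.
- bot.close_job(): hands the job in, once; it reports no verdict.
The state is a dict: "time": time; "joint_positions": joint angles; "dq": joint speeds; "tau": joint torques, N m; "tool_pos": TCP position; "tcp_rot": TCP orientation; "contact_force": force on the tool from outside, world axes, zero at the start; "moment": the same for the moment, N m; "grip_width": finger opening in mm.
Only numpy, scipy, OpenCV 4.12 (cv2) and the standard library are available. Lean on these libraries where they do the work, as an engineer would, in place of code of your own. Each camera call takes 0.05 s, during which the arm holds its last target. There are 200 camera calls.

## Working session

There is one attempt and no reset: what is moved stays moved. The work goes in short steps, Python scripts to look and compute and a shell command to move; the robot and the scene stay as the last step left them, time stands still between calls to the robot, and variables do not carry over. Pictures are saved under pics/ and viewed, about 12 in all and at most 16, crops included, and the job is handed in when it is done.

```bash
ls; mkdir -p pics
cat > h.py <<'E'
import numpy as np, cv2
from plant import bot
def cap(n):
    c=bot.capture(n); c['R']=cv2.Rodrigues(np.array(c['rvec'],float))[0]; c['t']=np.array(c['tvec'],float).ravel(); return c
def world(c,wrist=False):
    h,w=c['z_map'].shape; u,v=np.meshgrid(np.arange(w),np.arange(h))
    x=(u-c['cx'])/c['fx'];y=(v-c['cy'])/c['fy']
    if wrist:
        r=np.hypot(x,y)+1e-9; s=np.tan(np.minimum(r,1.5))/r; x=x*s;y=y*s
    z=c['z_map'].astype(float); P=np.stack([x*z,y*z,z],-1)
    W=(P-c['t'])@c['R']; W[z<=0]=np.nan; return W
E
python3 - <<'E'
from h import *
o=bot.get_obs(); print(o)
for n in ['scene','side','wrist']:
    c=cap(n); cv2.imwrite(f'pics/{n}0.png',c['frame']); np.save(f'pics/{n}0.npy',world(c,n=='wrist')); print(n,-c['R'].T@c['t'],c['R'][2],c['fx'])
E
```

```text
pics
{'time': 0.0, 'joint_positions': array([-1.45990127e-01,  3.42725802e-01,  1.52501876e+00, -4.09386797e-05,
        1.27538068e+00, -1.46022273e-01]), 'dq': array([-0.00065115, -0.00188328,  0.00122319, -0.00191045,  0.00228329,
       -0.00132084]), 'tau': array([ 7.61924657e-04, -4.31245601e+01, -2.44219762e+01,  7.17750052e-02,
        5.59406646e-02, -1.04314388e-04]), 'tool_pos': array([5.24595469e+02, 7.43309270e-02, 2.26042751e+02]), 'tcp_rot': array([-3.14140839e+00,  1.52197378e-03,  4.42346872e-05]), 'contact_force': array([ 0.94334149, -0.18149113,  0.76838889]), 'moment': array([-0.0200184 ,  0.01668996,  0.0093762 ]), 'grip_width': 91.81994114995754}
scene [ 820.31400355  494.7959302  1006.33428885] [-0.25893664 -0.46525503 -0.84645707] 421.63794430806655
side [330.74283752 825.20352175 660.94050335] [ 0.22603445 -0.80082868 -0.55460062] 366.1446092031231
wrist [523.70121049  67.84972705 383.69515811] [-0.00258438 -0.25305435 -0.96744861] 309.70691628693146
```

View pics/scene0.png

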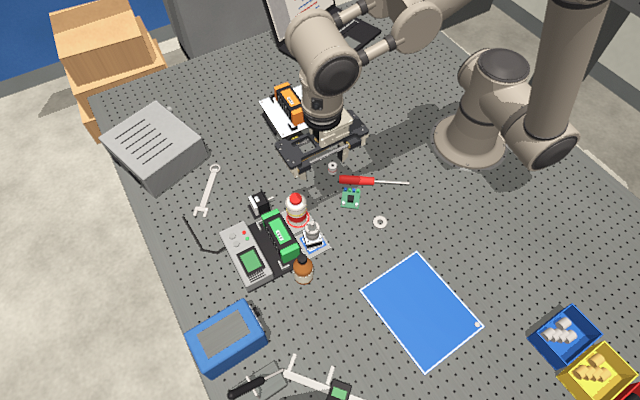

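View pics/wrist0.png

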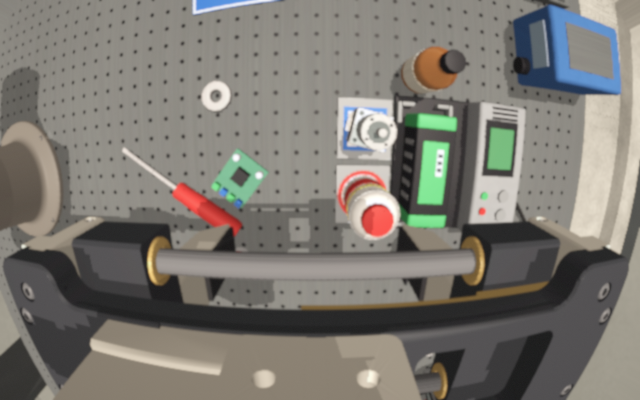

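```bash
cat >> h.py <<'E'
def seg(img,W,lo,hi,zr,box=None,name='',pr=True):
    hsv=cv2.cvtColor(img,cv2.COLOR_BGR2HSV); m=cv2.inRange(hsv,lo,hi)>0
    with np.errstate(invalid='ignore'): m&=(W[...,2]>zr[0])&(W[...,2]<zr[1])
    if box:
        b=np.zeros_like(m); b[box[1]:box[3],box[0]:box[2]]=1; m&=b
    P=W[m]
    if len(P)<5: print(name,len(P)); return P
    r=cv2.minAreaRect(P[:,:2].astype(np.float32))
    if pr: print(name,len(P),'rect',np.round(r[0],1),np.round(r[1],1),round(r[2],1),'med',np.round(np.median(P,0),1),'z5/95',np.round(np.percentile(P[:,2],[5,95]),1))
    return P
E
python3 - <<'E'
from h import *
s=cv2.imread('pics/scene0.png');S=np.load('pics/scene0.npy');w=cv2.imread('pics/wrist0.png');Wr=np.load('pics/wrist0.npy')
for n,i,W,bx in [('s',s,S,{}),('w',w,Wr,{})]:
    g=(240,190,320,280) if n=='s' else (395,105,465,235)
    seg(i,W,(40,120,60),(80,255,255),(50,75),g,n+'green')
    c=(280,185,315,235) if n=='s' else (335,160,405,245)
    seg(i,W,(0,150,80),(8,255,255),(92,115),c,n+'cancap')
    seg(i,W,(0,0,0),(180,255,255),(92,115),c,n+'cancap all')
    m=(295,215,330,260) if n=='s' else (335,95,398,160)
    seg(i,W,(0,0,0),(180,255,255),(76,88),m,n+'gearbox top')
    seg(i,W,(100,100,60),(125,255,255),(-1,8),m,n+'motor marker blue')
    seg(i,W,(0,0,0),(180,255,255),(92,112),m,n+'shaft')
    b=(290,250,320,290) if n=='s' else (395,40,470,100)
    seg(i,W,(0,0,0),(180,255,255),(95,125),b,n+'bottlecap')
    if n=='s':
        seg(i,W,(100,100,60),(125,255,255),(-5,10),(350,240,490,375),'mat')
        seg(i,W,(5,150,100),(25,255,255),(110,140),(260,70,320,130),'orange')
        seg(i,W,(0,0,0),(180,255,255),(60,80),(255,70,320,145),'deck')
    k=(225,220,275,290) if n=='s' else (465,90,535,225)
    seg(i,W,(0,0,60),(180,60,255),(40,52),k,n+'housing')
cs=s[180:300,210:350]; cv2.imwrite('pics/c1.png',cv2.resize(cs,None,fx=5,fy=5,interpolation=cv2.INTER_CUBIC))
E
```

```text
sgreen 440 rect [657.2  12.4] [130.2  48.5] 88.0 med [654.5  10.3  58.5] z5/95 [54.5 61.4]
scancap 108 rect [587.  -26.9] [29.3 28.6] 30.8 med [586.9 -25.6 103.2] z5/95 [ 99.  106.1]
scancap all 145 rect [593.2   7.1] [103.4  32.3] 80.3 med [588.9 -24.4 102.6] z5/95 [ 94.2 105.7]
sgearbox top 151 rect [604.   85.1] [103.   32.3] 60.0 med [590.1  60.3  83.9] z5/95 [77.6 87.2]
smotor marker blue 53 rect [586.   56.2] [53.  52.2] 0.6 med [606.3  75.4   2.2] z5/95 [-0.5  4.8]
sshaft 23 rect [622.8  91.1] [102.8  16.8] 51.9 med [591.8  60.5 102.8] z5/95 [ 95.6 111.9]
sbottlecap 93 rect [655.2 128.7] [21.2 21.2] 61.2 med [655.3 130.1 112.8] z5/95 [101.8 115.8]
mat 6957 rect [453.5 341.4] [188.2 231.9] 4.4 med [453.8 349.    0.6] z5/95 [-2.3  3.6]
orange 306 rect [ 438.7 -330.3] [132.8  47. ] 87.3 med [ 438.5 -330.7  120.4] z5/95 [114.5 123.4]
deck 876 rect [ 439.4 -330.6] [172.4 144.9] 85.7 med [ 479.  -326.1   68.5] z5/95 [65.3 75.9]
shousing 1319 rect [737.3  13.3] [172.1 113.7] 89.1 med [759.2   3.9  43.8] z5/95 [41.  47.3]
wgreen 106 rect [650.8  11. ] [127.6  45.6] 89.7 med [632.   11.6  57.2] z5/95 [51.  59.6]
wcancap 706 rect [582.3 -29.1] [28.8 29.9] 49.7 med [581.9 -28.2 104.4] z5/95 [102.8 105.6]
wcancap all 892 rect [582.8 -29.7] [32.  32.1] 0.7 med [581.9 -28.  104.2] z5/95 [ 97.3 105.5]
wgearbox top 969 rect [583.9  55.1] [35.8 35.6] 52.1 med [582.1  55.6  85. ] z5/95 [79.9 87.2]
wmotor marker blue 156 rect [583.   54.7] [51.  50.8] 0.0 med [562.7  47.9   2.9] z5/95 [1.8 4. ]
wshaft 75 rect [583.9  55.4] [8.2 7.7] 42.4 med [583.6  55.6 102.4] z5/95 [ 94.5 103.4]
wbottlecap 525 rect [650.9 126. ] [22.  23.4] 60.2 med [648.5 125.2 114. ] z5/95 [102.2 115.5]
whousing 4271 rect [753.5  20.6] [152.7  73.9] 89.2 med [748.8   9.7  44.4] z5/95 [42.3 46.7]
```

View pics/side0.png

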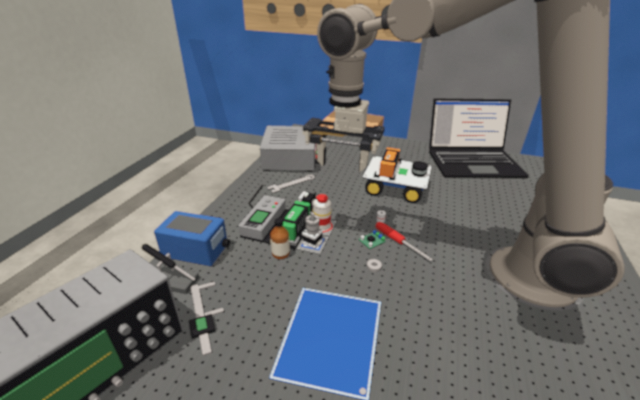

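```bash
python3 -m pendant '[{"linear":[15,14,-20],"twist":10},{"linear":[30,28,-40],"twist":20},{"linear":[45,42,-60],"twist":30},{"linear":[60,56,-70],"twist":40},{"linear":[60,56,-70],"twist":50},{"linear":[60,56,-70],"twist":60},{"linear":[60,56,-70],"twist":70},{"linear":[60,56,-70],"twist":80},{"linear":[60,56,-70],"twist":90},{"linear":[60,56,-70],"twist":90},{"linear":[60,56,-70],"twist":90},{"linear":[60,56,-70],"twist":90}]' 89
python3 - <<'E'
from h import *
o=bot.get_obs();print(o['tool_pos'],o['tcp_rot'],o['grip_width'])
c=cap('wrist');cv2.imwrite('pics/w1.png',c['frame']);W=world(c,True);np.save('pics/w1.npy',W)
i=c['frame']
seg(i,W,(0,0,0),(180,255,255),(96,101),None,'shaft')
for z in [(76,88),(92,102)]:
    Z=W.copy();m=(abs(Z[...,0]-584)<25)&(abs(Z[...,1]-55)<22)&(Z[...,2]>z[0])&(Z[...,2]<z[1]);P=Z[m];print('motor',len(P),cv2.minAreaRect(P[:,:2].astype(np.float32)))
m=(abs(W[...,0]-584)<25)&(abs(W[...,1]+28)<25)&(W[...,2]>92)&(W[...,2]<110);P=W[m];print('can',len(P),cv2.minAreaRect(P[:,:2].astype(np.float32)) if len(P) else '')
E
```

```text
time: 1.65
tool_pos: [585.0, 56.0, 156.7]
tcp_rot: [-3.141, -0.0, 1.569]
contact_force: [-0.1, 0.7, -0.2]
grip_width: 59.8
[584.98010456  56.02212605 156.6721172 ] [-3.14145937e+00 -1.14982704e-04  1.56887940e+00] 59.77588777996112
shaft 3182 rect [622.8 -35.4] [ 498.3 1049.5] 10.6 med [ 826.5 -402.2   99.1] z5/95 [ 97.9 100.1]
motor 1523 ((584.0060424804688, 55.33292770385742), (35.28782653808594, 35.521087646484375), 0.1878689080476761)
motor 56 ((583.8405151367188, 55.12299346923828), (6.672276496887207, 8.107504844665527), 89.17696380615234)
can 1259 ((580.0650024414062, -29.617034912109375), (32.97529220581055, 26.80943489074707), 78.99161529541016)
```

View pics/w1.png

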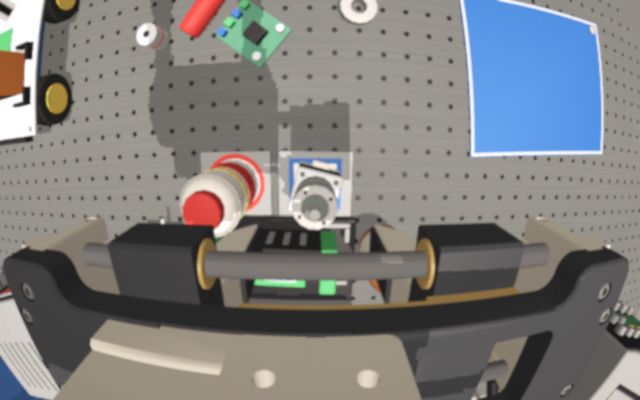

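```bash
python3 -m pendant '[{"linear":[-1,-1,-25]},{"linear":[-1,-1,-50]},{"linear":[-1,-1,-75]},{"linear":[-1,-1,-95]},{"linear":[-1,-1,-105]},{"linear":[-1,-1,-105]},{"linear":[-1,-1,-105]}]' && python3 -m pendant '[{"linear":[0,0,0]},{"linear":[0,0,0]},{"linear":[0,0,0]},{"linear":[0,0,0]},{"linear":[0,0,0]},{"linear":[0,0,0]}]' 255
```

```text
schema error: expected keys linear, twist
```

```bash
python3 -m pendant '[{"linear":[-1,-1,-25],"twist":0},{"linear":[-1,-1,-50],"twist":0},{"linear":[-1,-1,-75],"twist":0},{"linear":[-1,-1,-95],"twist":0},{"linear":[-1,-1,-105],"twist":0},{"linear":[-1,-1,-105],"twist":0},{"linear":[-1,-1,-105],"twist":0}]' && python3 -m pendant '[{"linear":[0,0,0],"twist":0},{"linear":[0,0,0],"twist":0},{"linear":[0,0,0],"twist":0},{"linear":[0,0,0],"twist":0},{"linear":[0,0,0],"twist":0},{"linear":[0,0,0],"twist":0}]' 255
```

```text
time: 2.58
tool_pos: [584.6, 55.0, 52.6]
tcp_rot: [3.14, -0.0, 1.571]
contact_force: [-0.0, 1.1, 0.2]
grip_width: 59.7
time: 3.32
tool_pos: [584.2, 55.1, 52.0]
tcp_rot: [3.141, -0.0, 1.571]
contact_force: [-0.9, 2.8, 3.3]
grip_width: 35.3
```

```bash
python3 -m pendant '[{"linear":[0,0,15],"twist":0},{"linear":[0,0,40],"twist":0},{"linear":[0,5,65],"twist":0},{"linear":[-8,20,80],"twist":0},{"linear":[-20,50,80],"twist":0},{"linear":[-33,85,80],"twist":0},{"linear":[-46,120,80],"twist":0},{"linear":[-59,155,80],"twist":0},{"linear":[-70,185,80],"twist":0},{"linear":[-80,208,70],"twist":0},{"linear":[-84,220,50],"twist":0},{"linear":[-84,220,30],"twist":0},{"linear":[-84,220,15],"twist":0},{"linear":[-84,220,6],"twist":0},{"linear":[-84,220,2],"twist":0},{"linear":[-84,220,0],"twist":0},{"linear":[-84,220,-1],"twist":0},{"linear":[-84,220,-1],"twist":0},{"linear":[-84,220,-1],"twist":0}]'
```

```text
time: 5.7
tool_pos: [500.2, 275.1, 51.1]
tcp_rot: [3.141, -0.0, 1.571]
contact_force: [-0.0, -0.0, -3.3]
grip_width: 35.4
```

```bash
python3 -m pendant '[{"linear":[0,0,-1],"twist":0},{"linear":[0,0,-1],"twist":0},{"linear":[0,0,-1],"twist":0},{"linear":[0,0,-1],"twist":0},{"linear":[0,0,20],"twist":0},{"linear":[0,0,50],"twist":0},{"linear":[0,0,80],"twist":0},{"linear":[0,-10,100],"twist":0},{"linear":[10,-60,100],"twist":0},{"linear":[28,-110,100],"twist":0},{"linear":[46,-165,100],"twist":0},{"linear":[64,-220,100],"twist":0},{"linear":[80,-270,100],"twist":0},{"linear":[84,-304,100],"twist":0},{"linear":[84,-304,100],"twist":0},{"linear":[84,-304,100],"twist":0}]' 61
python3 - <<'E'
from h import *
c=cap('wrist');cv2.imwrite('pics/w2.png',c['frame']);W=world(c,True)
m=(abs(W[...,0]-584)<25)&(abs(W[...,1]+28)<25)&(W[...,2]>94)&(W[...,2]<110);P=W[m];print('can',len(P),cv2.minAreaRect(P[:,:2].astype(np.float32)))
m=(abs(W[...,0]-584)<35)&(abs(W[...,1]+28)<35)&(W[...,2]>70)&(W[...,2]<90);P=W[m];print('canbody',len(P),cv2.minAreaRect(P[:,:2].astype(np.float32)))
c=cap('scene');cv2.imwrite('pics/s2.png',c['frame']);W=world(c);np.save('pics/s2.npy',W)
m=(abs(W[...,0]-500)<35)&(abs(W[...,1]-275)<35)&(W[...,2]>75)&(W[...,2]<90);P=W[m];print('motor',len(P),cv2.minAreaRect(P[:,:2].astype(np.float32)),np.median(P,0))
seg(c['frame'],W,(5,150,100),(25,255,255),(110,140),(260,70,320,130),'orange')
E
```

```text
time: 7.7
tool_pos: [583.8, -28.5, 150.7]
tcp_rot: [-3.141, -0.001, 1.571]
contact_force: [-0.1, -0.1, -0.7]
grip_width: 69.8
can 1688 ((582.7673950195312, -30.339874267578125), (31.939128875732422, 32.35160827636719), 30.39810562133789)
canbody 1890 ((583.2904052734375, -30.128379821777344), (53.34141159057617, 53.75962829589844), 40.04365539550781)
motor 190 ((504.6366271972656, 276.2010192871094), (34.66462326049805, 34.32441329956055), 58.37675476074219) [506.65896118 277.89718322  83.25226193]
orange 0
```

View pics/s2.png

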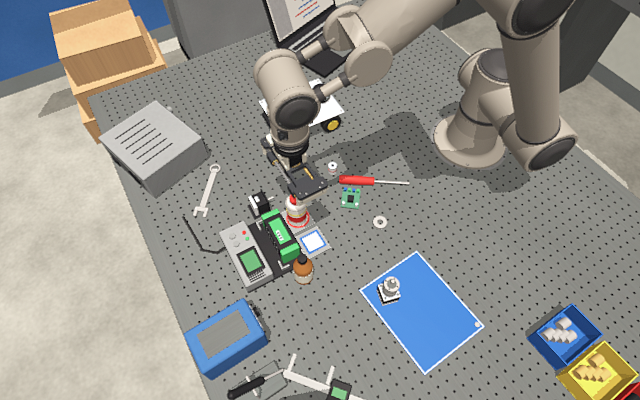

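```bash
python3 -m pendant '[{"linear":[-1,-1,-25],"twist":0},{"linear":[-1,-1,-50],"twist":0},{"linear":[-1,-1,-75],"twist":0},{"linear":[-1,-1,-92],"twist":0},{"linear":[-1,-1,-100],"twist":0},{"linear":[-1,-1,-100],"twist":0},{"linear":[-1,-1,-100],"twist":0}]' && python3 -m pendant '[{"linear":[0,0,0],"twist":0},{"linear":[0,0,0],"twist":0},{"linear":[0,0,0],"twist":0},{"linear":[0,0,0],"twist":0},{"linear":[0,0,0],"twist":0},{"linear":[0,0,10],"twist":0},{"linear":[0,0,30],"twist":0},{"linear":[-5,0,60],"twist":0},{"linear":[-15,10,85],"twist":0},{"linear":[-35,40,100],"twist":0},{"linear":[-60,75,100],"twist":0}]' 255
```

```text
time: 8.68
tool_pos: [583.6, -30.0, 51.6]
tcp_rot: [3.14, 0.0, 1.571]
contact_force: [0.8, -0.3, -0.5]
grip_width: 69.8
time: 10.05
tool_pos: [523.2, 45.5, 152.2]
tcp_rot: [3.139, -0.0, 1.57]
contact_force: [0.1, 0.7, -1.5]
grip_width: 52.5
```

```bash
python3 -m pendant '[{"linear":[-20,35,0],"twist":0},{"linear":[-40,75,0],"twist":0},{"linear":[-60,115,0],"twist":0},{"linear":[-80,155,0],"twist":0},{"linear":[-98,190,0],"twist":0},{"linear":[-112,218,-10],"twist":0},{"linear":[-118,230,-30],"twist":0},{"linear":[-118,230,-55],"twist":0},{"linear":[-118,230,-75],"twist":0},{"linear":[-118,230,-89],"twist":0},{"linear":[-118,230,-96],"twist":0},{"linear":[-118,230,-99],"twist":0},{"linear":[-118,230,-101],"twist":0},{"linear":[-118,230,-101],"twist":0},{"linear":[-118,230,-101],"twist":0}]'
```

```text
time: 11.92
tool_pos: [405.3, 275.1, 50.2]
tcp_rot: [3.141, -0.0, 1.571]
contact_force: [0.5, -0.1, 0.3]
grip_width: 52.4
```

```bash
python3 -m pendant '[{"linear":[0,0,0],"twist":0},{"linear":[0,0,0],"twist":0},{"linear":[0,0,0],"twist":0},{"linear":[0,0,20],"twist":0},{"linear":[0,0,50],"twist":0},{"linear":[0,0,80],"twist":0},{"linear":[10,-10,110],"twist":-10},{"linear":[45,-45,130],"twist":-20},{"linear":[80,-82,130],"twist":-30},{"linear":[115,-120,130],"twist":-40},{"linear":[150,-158,130],"twist":-50},{"linear":[185,-195,130],"twist":-60},{"linear":[220,-235,130],"twist":-70},{"linear":[245,-263,130],"twist":-80},{"linear":[247,-263,130],"twist":-90},{"linear":[247,-263,130],"twist":-90},{"linear":[247,-263,130],"twist":-90}]' 72
cat > m.py <<'E'
from h import *
import sys
def pack(c,W,lo,hi,ctr,zt,wr=''):
    i=c['frame']; hsv=cv2.cvtColor(i,cv2.COLOR_BGR2HSV)
    m=(cv2.inRange(hsv,lo,hi)>0)&(np.hypot(W[...,0]-ctr[0],W[...,1]-ctr[1])<90)&(abs(W[...,2]-zt)<8)
    P=W[m]; print(wr,len(P),cv2.minAreaRect(P[:,:2].astype(np.float32)),'z',np.median(P[:,2]) if len(P) else '')
E
python3 - <<'E'
from m import *
c=cap('wrist');cv2.imwrite('pics/w3.png',c['frame']);W=world(c,True);np.save('pics/w3.npy',W)
pack(c,W,(40,120,60),(80,255,255),(653,12),60,'green wrist')
for ctr,zr,n in [((800-60,12),(41,50),'housing')]:
    m=(abs(W[...,0]-760)<60)&(abs(W[...,1]-12)<90)&(W[...,2]>zr[0])&(W[...,2]<zr[1]);P=W[m];print(n,len(P),cv2.minAreaRect(P[:,:2].astype(np.float32)))
c=cap('scene');W=world(c);np.save('pics/s3.npy',W);cv2.imwrite('pics/s3.png',c['frame'])
for x,y in [(500,275),(405,275)]:
  m=(abs(W[...,0]-x-4)<35)&(abs(W[...,1]-y)<35)&(W[...,2]>75)&(W[...,2]<106);P=W[m];print(len(P),cv2.minAreaRect(P[:,:2].astype(np.float32)),P[:,2].max())
pack(c,W,(5,150,100),(25,255,255),(438,-331),122,'orange')
E
```

```text
time: 14.05
tool_pos: [651.7, 12.5, 179.7]
tcp_rot: [-3.142, 0.0, 0.004]
contact_force: [0.8, 0.1, 0.0]
grip_width: 65.9
green wrist 487 ((651.7955932617188, 13.607246398925781), (123.39926147460938, 45.273502349853516), 89.9033203125) z 59.59619842908819
housing 8280 ((753.8621215820312, 24.802356719970703), (144.3396453857422, 73.4946060180664), 89.27806091308594)
199 ((503.81787109375, 276.08453369140625), (36.23479461669922, 32.127540588378906), 53.58012771606445) 102.3216665978945
395 ((409.72454833984375, 276.534423828125), (52.88188934326172, 51.86921310424805), 33.26862716674805) 105.8541491379209
orange 196 ((433.6797790527344, -345.3507080078125), (101.61324310302734, 33.76780319213867), 84.96150970458984) z 120.51083721685063
```

View pics/w3.png

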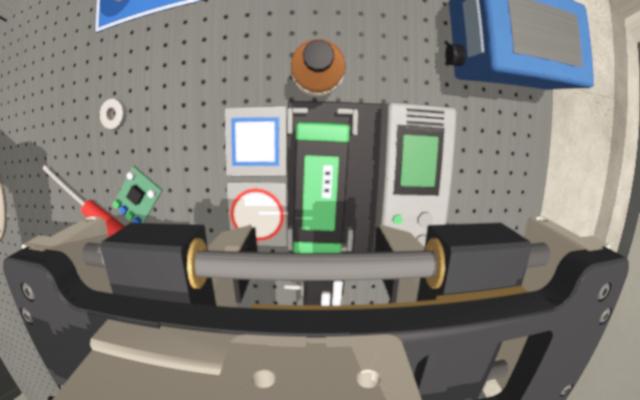

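Run:
```python
from h import *
i=cv2.imread('pics/w3.png');W=np.load('pics/w3.npy')
b=seg(i,W,(100,110,60),(125,255,255),(-4,10),(228,108,287,172),'blue')
r=seg(i,W,(170,110,60),(180,255,255),(-4,10),(228,180,290,245),'red hi'); r2=seg(i,W,(0,110,60),(8,255,255),(-4,10),(228,180,290,245),'red lo')
for n,P in (('ring',np.vstack([r,r2])),):
    A=np.c_[2*P[:,:2],np.ones(len(P))];s=np.linalg.lstsq(A,(P[:,:2]**2).sum(1),rcond=None)[0];print(n,s[:2],np.sqrt(s[2]+s[0]**2+s[1]**2))
# guides light grey/white in charger region z 12..24
hsv=cv2.cvtColor(i,cv2.COLOR_BGR2HSV)
m=(hsv[...,2]>110)&(hsv[...,1]<60)&(W[...,2]>14)&(W[...,2]<26)&(abs(W[...,0]-655)<50)&(abs(W[...,1]-12)<95)
v,u=np.nonzero(m);P=W[m]
n,l=cv2.connectedComponents(m.astype(np.uint8))
for k in range(1,n):
    q=l==k
    if q.sum()>8:
        Q=W[q];print(q.sum(),np.argwhere(q).mean(0)[::-1].round(),Q.min(0).round(1),Q.max(0).round(1))
m=(hsv[...,2]<70)&(W[...,2]>4)&(W[...,2]<11)&(abs(W[...,0]-655)<60)&(abs(W[...,1]-12)<100)
print('base',cv2.minAreaRect(W[m][:,:2].astype(np.float32)),W[m].min(0),W[m].max(0))
cv2.imwrite('pics/c3.png',cv2.resize(i[90:260,215:385],None,fx=4,fy=4,interpolation=cv2.INTER_CUBIC)[:600])
```

```text
blue 389 rect [582.9  55.3] [51.1 50.9] 89.1 med [583.2  58.3   3. ] z5/95 [1.7 4.2]
red hi 0
red lo 420 rect [583.4 -27. ] [58.6 62.9] 58.7 med [589.3 -22.8   3.1] z5/95 [2.  4.3]
ring [582.20436155 -28.98882425] 29.75461091756444
209 [293. 117.] [620.5  65.4  14.1] [641.1  90.2  21.5]
207 [351. 118.] [672.5  63.8  14.6] [692.5  89.8  21.3]
90 [290. 240.] [619.3 -64.   17.5] [623.9 -39.7  21.4]
112 [349. 241.] [680.  -65.1  17.1] [690.7 -40.4  21. ]
base ((667.9821166992188, 12.400978088378906), (170.52015686035156, 96.39342498779297), 89.00363159179688) [618.92865786 -73.5269553    4.56714056] [714.99613747  98.06834069   9.79987175]
```

View pics/c3.png

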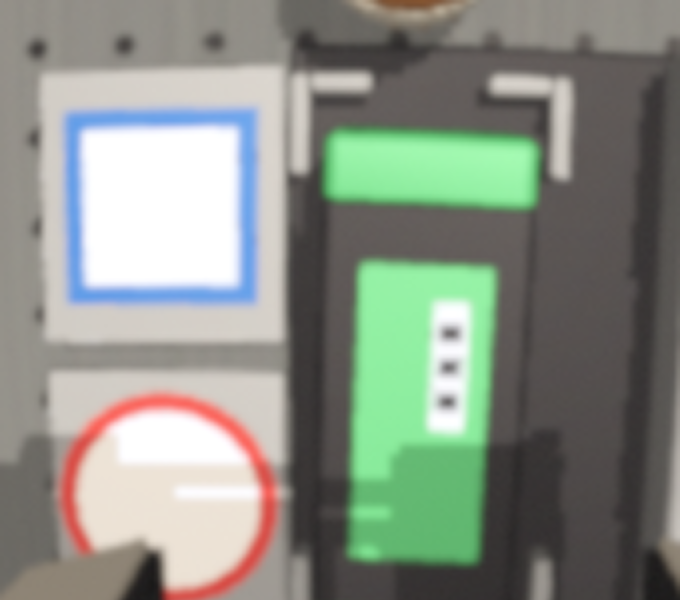

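```bash
python3 -m pendant '[{"linear":[0,1,-30],"twist":-1},{"linear":[0,1,-60],"twist":-1},{"linear":[0,1,-90],"twist":-1},{"linear":[0,1,-115],"twist":-1},{"linear":[0,1,-135],"twist":-1},{"linear":[0,1,-150],"twist":-1},{"linear":[0,1,-157],"twist":-1},{"linear":[0,1,-157],"twist":-1},{"linear":[0,1,-157],"twist":-1}]' && python3 -m pendant '[{"linear":[0,0,0],"twist":0},{"linear":[0,0,0],"twist":0},{"linear":[0,0,0],"twist":0},{"linear":[0,0,0],"twist":0},{"linear":[0,0,0],"twist":0},{"linear":[0,0,0],"twist":0}]' 255
```

```text
time: 15.28
tool_pos: [652.6, 13.0, 23.6]
tcp_rot: [3.141, -0.002, -0.017]
contact_force: [-0.1, -0.1, -0.9]
grip_width: 65.8
time: 16.02
tool_pos: [653.1, 13.0, 23.5]
tcp_rot: [3.141, -0.003, -0.017]
contact_force: [5.4, 1.0, 3.5]
grip_width: 47.6
```

```bash
python3 -m pendant '[{"linear":[0,0,10],"twist":0},{"linear":[0,0,30],"twist":0},{"linear":[0,0,60],"twist":0},{"linear":[-5,0,90],"twist":0},{"linear":[-25,0,115],"twist":0},{"linear":[-55,5,130],"twist":0},{"linear":[-85,25,140],"twist":0},{"linear":[-110,55,140],"twist":0},{"linear":[-130,90,140],"twist":0},{"linear":[-145,130,140],"twist":0},{"linear":[-160,170,140],"twist":0},{"linear":[-170,210,140],"twist":0},{"linear":[-180,250,140],"twist":0},{"linear":[-190,290,140],"twist":0},{"linear":[-197,325,140],"twist":0},{"linear":[-202,355,135],"twist":0},{"linear":[-202,373,120],"twist":0},{"linear":[-202,379,100],"twist":0},{"linear":[-202,379,80],"twist":0},{"linear":[-202,379,80],"twist":0}]' && python3 -m pendant '[{"linear":[0,0,-25],"twist":0},{"linear":[0,0,-50],"twist":0},{"linear":[0,0,-67],"twist":0},{"linear":[0,0,-77],"twist":0},{"linear":[0,0,-82],"twist":0},{"linear":[0,0,-85],"twist":0},{"linear":[0,0,-86],"twist":0},{"linear":[0,0,-86],"twist":0}]'
```

```text
time: 18.52
tool_pos: [448.2, 390.2, 99.6]
tcp_rot: [3.137, 0.006, -0.018]
contact_force: [-0.4, -0.4, -5.6]
grip_width: 47.9
time: 19.52
tool_pos: [450.3, 392.2, 17.5]
tcp_rot: [-3.141, -0.001, -0.017]
contact_force: [-1.2, 0.2, -0.5]
grip_width: 47.7
```

```bash
python3 -m pendant '[{"linear":[0,0,0],"twist":0},{"linear":[0,0,0],"twist":0},{"linear":[0,0,0],"twist":0},{"linear":[0,0,15],"twist":0},{"linear":[0,0,50],"twist":0},{"linear":[0,0,90],"twist":0},{"linear":[0,-10,135],"twist":0},{"linear":[10,-50,180],"twist":0},{"linear":[20,-100,190],"twist":0},{"linear":[30,-150,190],"twist":0},{"linear":[40,-200,190],"twist":0},{"linear":[45,-250,190],"twist":0},{"linear":[50,-300,190],"twist":0},{"linear":[50,-350,190],"twist":0},{"linear":[45,-400,190],"twist":0},{"linear":[40,-450,190],"twist":0}]' 72 && python3 -m pendant '[{"linear":[-10,-50,0],"twist":-1},{"linear":[-20,-100,0],"twist":-2},{"linear":[-30,-150,0],"twist":-2},{"linear":[-40,-200,0],"twist":-2},{"linear":[-50,-250,0],"twist":-2},{"linear":[-56,-273,0],"twist":-2},{"linear":[-56,-273,0],"twist":-2},{"linear":[-56,-273,0],"twist":-2}]'
python3 - <<'E'
from m import *
print(bot.get_obs()['tool_pos'])
c=cap('wrist');cv2.imwrite('pics/w4.png',c['frame']);W=world(c,True);np.save('pics/w4.npy',W)
pack(c,W,(5,150,100),(25,255,255),(434,-331),122,'orange')
hsv=cv2.cvtColor(c['frame'],cv2.COLOR_BGR2HSV)
m=(hsv[...,2]>110)&(hsv[...,1]<60)&(W[...,2]>66)&(W[...,2]<90)&(abs(W[...,0]-410)<130)&(abs(W[...,1]+331)<110)
P=W[m];print('deck',len(P),cv2.minAreaRect(P[:,:2].astype(np.float32)))
m&=W[...,2]>76
n,l=cv2.connectedComponents(m.astype(np.uint8))
for k in range(1,n):
    q=l==k
    if q.sum()>8:
        Q=W[q];print(q.sum(),np.argwhere(q).mean(0)[::-1].round(),Q.min(0).round(1),Q.max(0).round(1))
E
```

```text
time: 21.52
tool_pos: [489.8, -59.6, 208.0]
tcp_rot: [3.141, -0.002, -0.017]
contact_force: [0.3, -0.3, 0.6]
grip_width: 65.9
time: 22.52
tool_pos: [434.2, -330.2, 207.3]
tcp_rot: [-3.142, -0.001, -0.052]
contact_force: [0.6, 0.1, -0.4]
grip_width: 65.9
[ 434.15474676 -330.20649359  207.29459288]
orange 3569 ((433.12567138671875, -317.9916687011719), (100.73948669433594, 44.86532211303711), 87.80362701416016) z 121.75142621850381
deck 16084 ((400.7534484863281, -323.5064392089844), (152.58221435546875, 211.80726623535156), 87.70024108886719)
13 [282. 110.] [ 403.4 -254.4   79.6] [ 409.9 -252.6   82.5]
34 [294. 112.] [ 408.8 -258.3   79.6] [ 423.4 -253.2   82.2]
54 [353. 113.] [ 459.  -270.    78.9] [ 474.4 -254.7   82.3]
9 [284. 120.] [ 407.1 -266.7   77.4] [ 407.5 -259.3   80.3]
21 [279. 129.] [ 401.8 -278.6   79.3] [ 404.5 -261.8   81.9]
12 [320. 122.] [ 437.3 -267.7   76.8] [ 443.6 -266.7   84.7]
30 [224. 171.] [ 337.5 -314.9   80.6] [ 356.1 -300.7   89.7]
28 [237. 192.] [ 355.7 -339.1   81.8] [ 359.3 -317.5   90. ]
10 [284. 246.] [ 397.7 -391.1   79.2] [ 398.5 -382.3   82.2]
9 [355. 246.] [ 469.  -394.2   80.3] [ 469.3 -385.2   82. ]
```

View pics/w4.png

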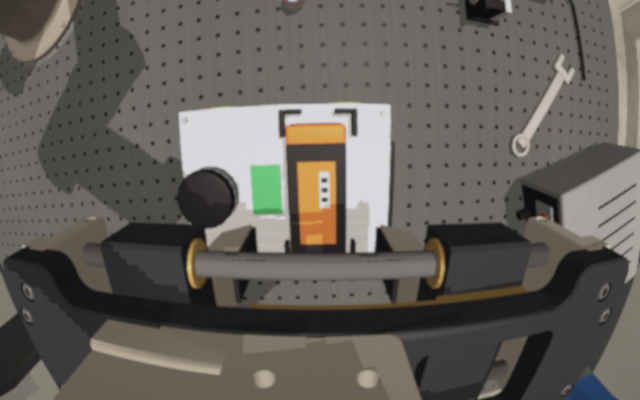

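```bash
python3 -m pendant '[{"linear":[-1,-1,-25],"twist":0},{"linear":[-1,-1,-55],"twist":0},{"linear":[-1,-1,-85],"twist":0},{"linear":[-1,-1,-105],"twist":0},{"linear":[-1,-1,-117],"twist":1},{"linear":[-1,-1,-122],"twist":1},{"linear":[-1,-1,-122],"twist":1},{"linear":[-1,-1,-122],"twist":1}]' && python3 -m pendant '[{"linear":[0,0,0],"twist":0},{"linear":[0,0,0],"twist":0},{"linear":[0,0,0],"twist":0},{"linear":[0,0,0],"twist":0},{"linear":[0,0,0],"twist":0},{"linear":[0,0,0],"twist":0}]' 255
```

```text
time: 23.58
tool_pos: [433.4, -332.3, 85.5]
tcp_rot: [3.141, -0.001, -0.035]
contact_force: [0.1, 0.6, -0.4]
grip_width: 66.2
time: 24.32
tool_pos: [433.7, -332.4, 85.2]
tcp_rot: [3.141, -0.002, -0.035]
contact_force: [5.2, -0.2, 3.5]
grip_width: 48.0
```

```bash
python3 -m pendant '[{"linear":[0,0,10],"twist":0},{"linear":[0,0,30],"twist":0},{"linear":[0,5,50],"twist":0},{"linear":[10,20,60],"twist":0},{"linear":[30,45,60],"twist":0},{"linear":[52,75,60],"twist":0},{"linear":[74,110,60],"twist":0},{"linear":[96,145,60],"twist":0},{"linear":[118,180,60],"twist":1},{"linear":[140,215,60],"twist":1},{"linear":[162,250,60],"twist":1},{"linear":[184,285,60],"twist":1},{"linear":[204,315,60],"twist":1},{"linear":[217,337,60],"twist":1},{"linear":[222,345,55],"twist":1},{"linear":[222,345,40],"twist":1},{"linear":[222,345,20],"twist":1},{"linear":[222,345,0],"twist":1},{"linear":[222,345,-15],"twist":1},{"linear":[222,345,-15],"twist":1}]'
python3 - <<'E'
from m import *
print(bot.get_obs()['tool_pos'],bot.get_obs()['tcp_rot'])
c=cap('wrist');cv2.imwrite('pics/w5.png',c['frame']);W=world(c,True)
pack(c,W,(5,150,100),(25,255,255),(655,13),107,'orange')
hsv=cv2.cvtColor(c['frame'],cv2.COLOR_BGR2HSV)
m=(hsv[...,2]>110)&(hsv[...,1]<60)&(W[...,2]>14)&(W[...,2]<26)&(abs(W[...,0]-655)<50)&(abs(W[...,1]-12)<95)
n,l=cv2.connectedComponents(m.astype(np.uint8))
for k in range(1,n):
    q=l==k
    if q.sum()>8:
        Q=W[q];print(q.sum(),np.argwhere(q).mean(0)[::-1].round(),Q.min(0).round(1),Q.max(0).round(1))
E
```

```text
time: 26.82
tool_pos: [653.5, 12.4, 67.7]
tcp_rot: [-3.141, 0.004, -0.018]
contact_force: [0.3, 0.1, -6.0]
grip_width: 47.6
[653.51504061  12.41308738  67.72424349] [-3.14146289  0.00406377 -0.01832906]
orange 6828 ((653.1068115234375, 36.466243743896484), (81.93280029296875, 47.06633377075195), 89.0582046508789) z 104.25727518194194
71 [313.  82.] [638.5 102.   14.1] [665.6 106.8  25.6]
335 [279. 110.] [620.7  77.4  15.5] [641.7  90.7  21.3]
351 [363. 111.] [672.1  73.1  15.2] [693.1  89.8  21.7]
```

View pics/w5.png

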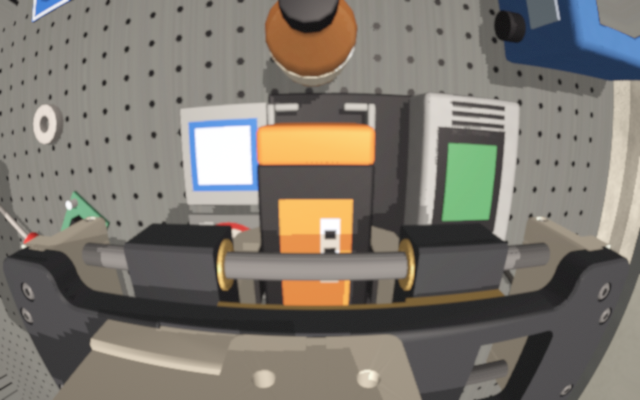

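```bash
python3 -m pendant '[{"linear":[1,0,0],"twist":0},{"linear":[1,0,-12],"twist":0},{"linear":[1,0,-24],"twist":0},{"linear":[1,0,-32],"twist":0},{"linear":[1,0,-37],"twist":0},{"linear":[1,0,-41],"twist":0},{"linear":[1,0,-43],"twist":0},{"linear":[1,0,-45],"twist":0},{"linear":[1,0,-46],"twist":0},{"linear":[1,0,-47],"twist":0},{"linear":[1,0,-47],"twist":0},{"linear":[1,0,-47],"twist":0}]'
```

```text
time: 28.38
tool_pos: [656.1, 13.0, 23.2]
tcp_rot: [3.142, -0.001, -0.017]
contact_force: [-1.6, -0.2, -2.1]
grip_width: 47.9
```

```bash
python3 -m pendant '[{"linear":[0,0,0],"twist":0},{"linear":[0,0,0],"twist":0},{"linear":[0,0,0],"twist":0},{"linear":[0,0,15],"twist":0},{"linear":[0,0,50],"twist":0},{"linear":[0,0,90],"twist":0},{"linear":[-10,0,125],"twist":0},{"linear":[-40,20,150],"twist":0},{"linear":[-75,60,150],"twist":0},{"linear":[-105,105,150],"twist":0},{"linear":[-130,150,150],"twist":0},{"linear":[-150,195,150],"twist":0},{"linear":[-170,240,150],"twist":0},{"linear":[-185,285,150],"twist":0},{"linear":[-196,330,150],"twist":0},{"linear":[-206,365,150],"twist":0},{"linear":[-206,379,150],"twist":0},{"linear":[-206,379,150],"twist":0},{"linear":[-206,379,150],"twist":0}]' 72
python3 - <<'E'
from m import *
print(bot.get_obs()['tool_pos'])
c=cap('wrist');W=world(c,True)
pack(c,W,(40,120,60),(80,255,255),(450,392),54,'green')
c=cap('scene');W=world(c);cv2.imwrite('pics/s6.png',c['frame'])
pack(c,W,(5,150,100),(25,255,255),(659,13),60,'orange (scene, bias +4.5,+1)')
pack(c,W,(40,120,60),(80,255,255),(454,392),54,'green scene')
E
```

```text
time: 30.75
tool_pos: [450.5, 390.9, 172.9]
tcp_rot: [3.141, -0.0, -0.019]
contact_force: [0.3, -0.9, -0.7]
grip_width: 66.0
[450.54267039 390.86238911 172.91686155]
green 549 ((448.2200622558594, 392.11053466796875), (123.11132049560547, 45.32984924316406), 89.21984100341797) z 53.65343733222971
orange (scene, bias +4.5,+1) 495 ((658.1841430664062, 15.140266418457031), (131.32398986816406, 48.41084671020508), 88.91061401367188) z 58.567758044236534
green scene 263 ((452.86474609375, 391.39013671875), (127.88153076171875, 47.67284393310547), 88.7586441040039) z 52.42017202386207
```

View pics/s6.png

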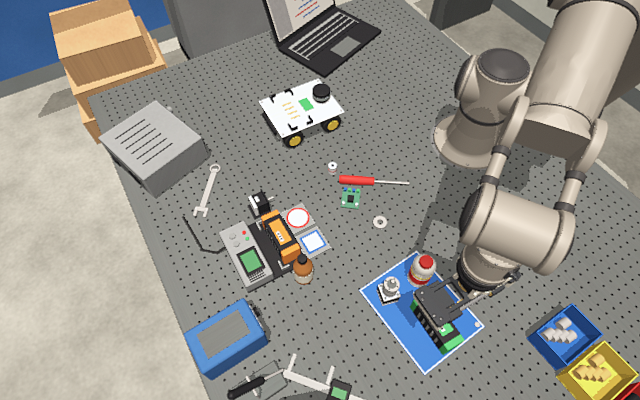

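```bash
python3 -m pendant '[{"linear":[-1,0,-30],"twist":0},{"linear":[-1,0,-60],"twist":0},{"linear":[-1,0,-90],"twist":0},{"linear":[-1,0,-115],"twist":0},{"linear":[-1,0,-135],"twist":0},{"linear":[-1,0,-150],"twist":0},{"linear":[-1,0,-156],"twist":0},{"linear":[-1,0,-156],"twist":0},{"linear":[-1,0,-156],"twist":0}]' && python3 -m pendant '[{"linear":[0,0,0],"twist":0},{"linear":[0,0,0],"twist":0},{"linear":[0,0,0],"twist":0},{"linear":[0,0,0],"twist":0},{"linear":[0,0,0],"twist":0},{"linear":[0,0,10],"twist":0},{"linear":[0,0,30],"twist":0},{"linear":[0,0,60],"twist":0},{"linear":[0,0,95],"twist":0},{"linear":[3,-5,130],"twist":0},{"linear":[10,-25,155],"twist":0},{"linear":[20,-60,170],"twist":0},{"linear":[30,-100,170],"twist":0},{"linear":[40,-145,170],"twist":0},{"linear":[45,-190,170],"twist":0},{"linear":[50,-235,170],"twist":0},{"linear":[50,-280,170],"twist":0},{"linear":[50,-325,170],"twist":0},{"linear":[50,-370,170],"twist":0},{"linear":[45,-415,170],"twist":0}]' 255
```

```text
time: 31.98
tool_pos: [449.5, 392.3, 17.5]
tcp_rot: [-3.141, -0.001, -0.017]
contact_force: [0.9, 1.4, -0.1]
grip_width: 65.9
time: 34.48
tool_pos: [492.9, -24.1, 186.2]
tcp_rot: [-3.141, 0.002, -0.017]
contact_force: [0.6, 0.3, -6.0]
grip_width: 47.9
```

```bash
python3 -m pendant '[{"linear":[-8,-45,0],"twist":0},{"linear":[-16,-90,0],"twist":0},{"linear":[-25,-135,0],"twist":-1},{"linear":[-34,-180,0],"twist":-1},{"linear":[-43,-225,0],"twist":-1},{"linear":[-51,-265,0],"twist":-1},{"linear":[-56,-295,-10],"twist":-1},{"linear":[-58,-308,-30],"twist":-1},{"linear":[-58,-308,-50],"twist":-1},{"linear":[-58,-308,-60],"twist":-1},{"linear":[-58,-308,-60],"twist":-1},{"linear":[-58,-308,-60],"twist":-1}]'
python3 - <<'E'
from m import *
print(bot.get_obs()['tool_pos'],bot.get_obs()['tcp_rot'])
c=cap('wrist');cv2.imwrite('pics/w7.png',c['frame']);W=world(c,True)
pack(c,W,(40,120,60),(80,255,255),(436,-331),164,'green')
hsv=cv2.cvtColor(c['frame'],cv2.COLOR_BGR2HSV)
m=(hsv[...,2]<70)&(W[...,2]>76)&(W[...,2]<86)&(abs(W[...,0]-436)<50)&(W[...,1]<-245)&(W[...,1]>-300)
n,l=cv2.connectedComponents(m.astype(np.uint8))
for k in range(1,n):
    q=l==k
    if q.sum()>8:
        Q=W[q];print(q.sum(),np.argwhere(q).mean(0)[::-1].round(),Q.min(0).round(1),Q.max(0).round(1))
E
```

```text
time: 35.98
tool_pos: [436.4, -331.0, 127.5]
tcp_rot: [3.141, -0.001, -0.034]
contact_force: [0.3, -0.1, -5.0]
grip_width: 47.9
[ 436.39451144 -330.97023681  127.46623561] [ 3.14092776e+00 -8.03876931e-04 -3.44497679e-02]
green 5621 ((434.0438232421875, -307.40191650390625), (79.90911102294922, 46.06481170654297), 84.69857788085938) z 163.92117804128534
16 [265. 114.] [ 404.  -264.6   80.2] [ 404.6 -254.7   83.2]
145 [274. 115.] [ 403.7 -270.1   76.5] [ 422.3 -254.8   83.2]
193 [362. 116.] [ 454.1 -272.4   76.3] [ 472.6 -256.8   83.4]
```

View pics/w7.png

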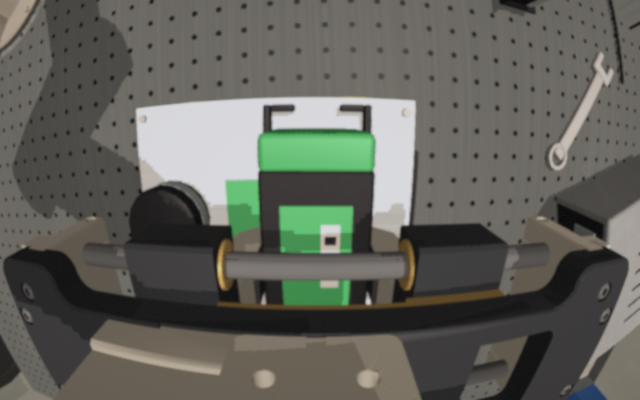

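```bash
python3 -m pendant '[{"linear":[0,0,-10],"twist":0},{"linear":[0,0,-20],"twist":0},{"linear":[0,0,-28],"twist":0},{"linear":[0,0,-33],"twist":0},{"linear":[0,0,-37],"twist":0},{"linear":[0,0,-39],"twist":0},{"linear":[0,0,-41],"twist":0},{"linear":[0,0,-42],"twist":0},{"linear":[0,0,-42],"twist":0},{"linear":[0,0,-42],"twist":0}]'
```

```text
time: 37.28
tool_pos: [436.1, -331.1, 85.2]
tcp_rot: [3.141, -0.0, -0.035]
contact_force: [-1.3, 0.7, 0.0]
grip_width: 47.9
```

Contact force zero: weight is on the deck. Release, rise and check.

```bash
python3 -m pendant '[{"linear":[0,0,0],"twist":0},{"linear":[0,0,0],"twist":0},{"linear":[0,0,0],"twist":0},{"linear":[0,0,0],"twist":0},{"linear":[0,0,15],"twist":0},{"linear":[0,0,50],"twist":0},{"linear":[0,0,90],"twist":0},{"linear":[0,10,122],"twist":0},{"linear":[10,40,122],"twist":0},{"linear":[20,80,122],"twist":0},{"linear":[30,130,122],"twist":0},{"linear":[40,180,122],"twist":0},{"linear":[50,230,122],"twist":0},{"linear":[60,280,122],"twist":0},{"linear":[60,280,122],"twist":0}]' 72
python3 - <<'E'
from m import *
print(bot.get_obs()['tool_pos'])
c=cap('scene');W=world(c);np.save('pics/s8.npy',W);cv2.imwrite('pics/s8.png',c['frame'])
pack(c,W,(5,150,100),(25,255,255),(659,13),60,'orange (scene, bias +4.5,+1)')
pack(c,W,(40,120,60),(80,255,255),(440,-331),122,'green')
i=c['frame'];cv2.imwrite('pics/c8.png',cv2.resize(np.hstack([i[70:150,250:350],i[185:265,240:340]]),None,fx=4,fy=4,interpolation=cv2.INTER_CUBIC))
for x,y in [(500,275),(405,275)]:
  m=(abs(W[...,0]-x-4)<35)&(abs(W[...,1]-y)<35)&(W[...,2]>75)&(W[...,2]<106);P=W[m];print(len(P),cv2.minAreaRect(P[:,:2].astype(np.float32)))
E
```

```text
time: 39.15
tool_pos: [496.4, -48.1, 207.9]
tcp_rot: [-3.141, -0.001, -0.03]
contact_force: [-0.3, -0.8, 0.8]
grip_width: 66.2
[496.40186588 -48.05414622 207.87456345]
orange (scene, bias +4.5,+1) 494 ((658.1087646484375, 15.97286605834961), (130.46835327148438, 48.085201263427734), 88.99164581298828) z 58.61648775022557
green 308 ((438.9504699707031, -330.3551940917969), (130.8552703857422, 47.27198028564453), 88.19884490966797) z 120.06135534594449
198 ((504.5515441894531, 275.3660888671875), (35.54716110229492, 33.61840057373047), 54.847164154052734)
388 ((409.36041259765625, 276.13262939453125), (53.19679641723633, 51.714656829833984), 27.047813415527344)
```

View pics/c8.png

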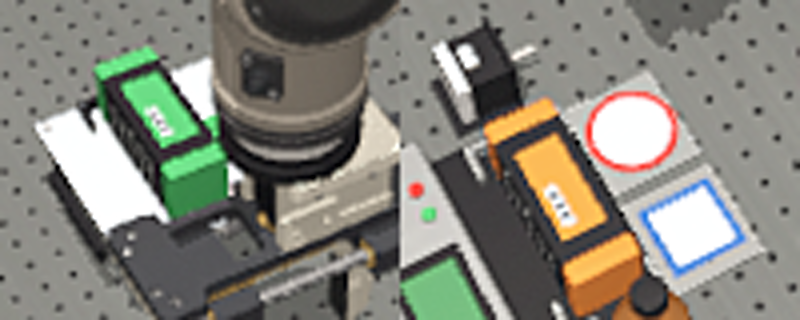

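```bash
python3 -m pendant '[{"linear":[0,30,0],"twist":10},{"linear":[0,65,0],"twist":20},{"linear":[0,100,0],"twist":30},{"linear":[0,140,-10],"twist":40},{"linear":[0,180,-20],"twist":50},{"linear":[0,220,-35],"twist":60},{"linear":[0,260,-55],"twist":70},{"linear":[4,300,-55],"twist":80},{"linear":[4,326,-55],"twist":90},{"linear":[4,326,-55],"twist":92},{"linear":[4,326,-55],"twist":92},{"linear":[4,326,-55],"twist":92},{"linear":[4,326,-55],"twist":92}]' 89
python3 - <<'E'
from h import *
print(bot.get_obs()['tool_pos'],bot.get_obs()['tcp_rot'])
c=cap('wrist');W=world(c,True)
for x,y,a,b in [(500,275,78,88),(405,275,94,110)]:
  m=(abs(W[...,0]-x)<25)&(abs(W[...,1]-y)<25)&(W[...,2]>a)&(W[...,2]<b);P=W[m];print(len(P),cv2.minAreaRect(P[:,:2].astype(np.float32)))
E
```

```text
time: 40.83
tool_pos: [500.3, 274.1, 151.9]
tcp_rot: [3.141, -0.0, 1.569]
contact_force: [-0.1, -0.2, 0.1]
grip_width: 59.5
[500.28220862 274.10304356 151.94737101] [ 3.14138605e+00 -1.00809518e-05  1.56869591e+00]
1524 ((500.10174560546875, 275.1522216796875), (35.494686126708984, 35.31302261352539), 0.8345339894294739)
1813 ((406.02996826171875, 275.0146484375), (31.91639518737793, 32.2832145690918), 45.93246841430664)
```

```bash
python3 -m pendant '[{"linear":[0,0,-25],"twist":0},{"linear":[0,0,-50],"twist":0},{"linear":[0,0,-75],"twist":0},{"linear":[0,0,-92],"twist":0},{"linear":[0,0,-101],"twist":0},{"linear":[0,0,-101],"twist":0},{"linear":[0,0,-101],"twist":0}]' && python3 -m pendant '[{"linear":[0,0,0],"twist":0},{"linear":[0,0,0],"twist":0},{"linear":[0,0,0],"twist":0},{"linear":[0,0,0],"twist":0},{"linear":[0,0,0],"twist":0},{"linear":[0,0,15],"twist":0},{"linear":[0,0,40],"twist":0},{"linear":[3,-10,70],"twist":0},{"linear":[10,-25,85],"twist":0},{"linear":[20,-55,90],"twist":0},{"linear":[33,-90,90],"twist":0},{"linear":[46,-125,90],"twist":0},{"linear":[60,-160,90],"twist":0},{"linear":[72,-190,90],"twist":0},{"linear":[80,-212,85],"twist":0},{"linear":[83,-220,70],"twist":0},{"linear":[83,-220,50],"twist":0},{"linear":[83,-220,40],"twist":0},{"linear":[83,-220,40],"twist":0}]' 255
python3 - <<'E'
from h import *
print(bot.get_obs()['tool_pos'],bot.get_obs()['tcp_rot'])
c=cap('wrist');W=world(c,True);i=c['frame'];cv2.imwrite('pics/w9.png',i)
seg(i,W,(100,110,60),(125,255,255),(-4,10),(228,108,400,260),'blue')
m=(abs(W[...,0]-583)<25)&(abs(W[...,1]-55)<25)&(W[...,2]>110)&(W[...,2]<127);P=W[m];print(len(P),cv2.minAreaRect(P[:,:2].astype(np.float32)))
r=seg(i,W,(0,110,60),(8,255,255),(-4,10),(100,100,320,260),'red')
E
```

```text
time: 41.75
tool_pos: [500.6, 275.2, 51.5]
tcp_rot: [3.14, -0.001, 1.571]
contact_force: [-0.4, -0.9, 0.1]
grip_width: 59.7
time: 44.12
tool_pos: [582.1, 55.4, 89.5]
tcp_rot: [-3.139, -0.0, 1.571]
contact_force: [0.0, -0.4, -4.0]
grip_width: 35.4
[582.1234047   55.43735725  89.54711371] [-3.13893703e+00 -2.84279010e-04  1.57130810e+00]
blue 470 rect [573.1  55.1] [52.7 32.2] 89.0 med [560.1  49.7   2.8] z5/95 [1.7 3.9]
2734 ((581.5621337890625, 57.707862854003906), (36.28694534301758, 48.72995376586914), 12.888690948486328)
red 697 rect [575.7 -29.4] [49.7 63.1] 0.1 med [567.1 -24.1   2.9] z5/95 [1.8 4. ]
```

View pics/w9.png

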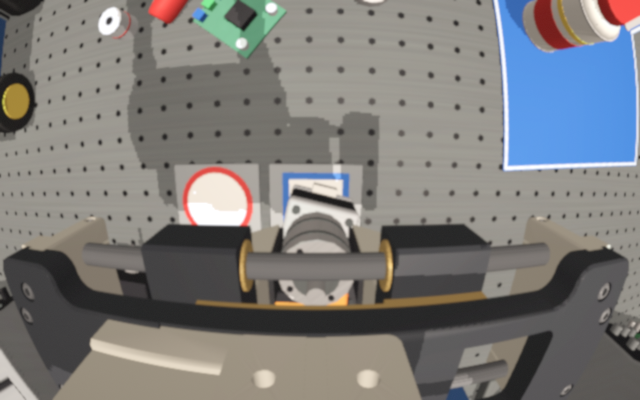

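```bash
python3 -m pendant '[{"linear":[0,0,-10],"twist":0},{"linear":[0,0,-20],"twist":0},{"linear":[0,0,-28],"twist":0},{"linear":[0,0,-33],"twist":0},{"linear":[0,0,-36],"twist":0},{"linear":[0,0,-38],"twist":0},{"linear":[0,0,-39],"twist":0},{"linear":[0,0,-39],"twist":0},{"linear":[0,0,-39],"twist":0}]' && python3 -m pendant '[{"linear":[0,0,0],"twist":0},{"linear":[0,0,0],"twist":0},{"linear":[0,0,0],"twist":0},{"linear":[0,0,0],"twist":0},{"linear":[0,0,20],"twist":0},{"linear":[0,0,50],"twist":0},{"linear":[-3,0,80],"twist":0},{"linear":[-15,15,100],"twist":0},{"linear":[-40,50,100],"twist":0},{"linear":[-67,85,100],"twist":0},{"linear":[-95,120,100],"twist":0},{"linear":[-122,155,100],"twist":0},{"linear":[-150,190,100],"twist":0},{"linear":[-170,213,100],"twist":0},{"linear":[-178,220,100],"twist":0},{"linear":[-178,220,100],"twist":0}]' 89
python3 -m pendant '[{"linear":[0,0,0],"twist":0},{"linear":[0,0,0],"twist":0},{"linear":[0,0,0],"twist":0}]' 61
python3 - <<'E'
from h import *
print(bot.get_obs()['tool_pos'],bot.get_obs()['tcp_rot'])
c=cap('wrist');W=world(c,True);i=c['frame'];cv2.imwrite('pics/w10.png',i)
for x,y,a,b in [(405,275,94,110)]:
  m=(abs(W[...,0]-x)<25)&(abs(W[...,1]-y)<25)&(W[...,2]>a)&(W[...,2]<b);P=W[m];print(len(P),cv2.minAreaRect(P[:,:2].astype(np.float32)))
c=cap('scene');W=world(c);cv2.imwrite('pics/s10.png',c['frame'])
m=(abs(W[...,0]-588)<25)&(abs(W[...,1]-56)<25)&(W[...,2]>76)&(W[...,2]<90);P=W[m];print('motor',len(P),cv2.minAreaRect(P[:,:2].astype(np.float32)))
E
```

```text
time: 45.3
tool_pos: [583.2, 55.0, 52.0]
tcp_rot: [3.141, -0.0, 1.571]
contact_force: [0.7, 0.1, -2.9]
grip_width: 35.5
time: 47.3
tool_pos: [405.1, 275.0, 151.9]
tcp_rot: [3.141, 0.0, 1.572]
contact_force: [-0.4, -0.7, 0.0]
grip_width: 59.5
time: 47.68
tool_pos: [405.4, 274.5, 151.7]
tcp_rot: [-3.142, 0.0, 1.57]
contact_force: [0.1, -0.1, -0.6]
grip_width: 69.9
[405.44170131 274.51249841 151.65471681] [-3.14152778e+00  3.98028792e-05  1.56974941e+00]
1640 ((405.06884765625, 274.73419189453125), (32.6577033996582, 31.160438537597656), 1.2285144329071045)
motor 145 ((586.8297729492188, 56.783973693847656), (36.49034881591797, 34.104549407958984), 17.923320770263672)
```

```bash
python3 -m pendant '[{"linear":[0,0,-25],"twist":0},{"linear":[0,0,-50],"twist":0},{"linear":[0,0,-75],"twist":0},{"linear":[0,0,-93],"twist":0},{"linear":[0,0,-102],"twist":0},{"linear":[0,0,-102],"twist":0},{"linear":[0,0,-102],"twist":0}]' && python3 -m pendant '[{"linear":[0,0,0],"twist":0},{"linear":[0,0,0],"twist":0},{"linear":[0,0,0],"twist":0},{"linear":[0,0,0],"twist":0},{"linear":[0,0,0],"twist":0},{"linear":[0,0,15],"twist":0},{"linear":[0,0,45],"twist":0},{"linear":[3,-10,80],"twist":0},{"linear":[10,-30,110],"twist":0},{"linear":[20,-65,120],"twist":0},{"linear":[30,-105,120],"twist":0},{"linear":[40,-145,120],"twist":0},{"linear":[50,-185,120],"twist":0},{"linear":[60,-225,120],"twist":0},{"linear":[80,-260,120],"twist":0},{"linear":[105,-285,120],"twist":0},{"linear":[135,-300,120],"twist":0},{"linear":[160,-304,120],"twist":0},{"linear":[178,-304,115],"twist":0},{"linear":[178,-304,100],"twist":0}]' 255
python3 -m pendant '[{"linear":[0,0,-20],"twist":0},{"linear":[0,0,-40],"twist":0},{"linear":[0,0,-60],"twist":0},{"linear":[0,0,-60],"twist":0},{"linear":[0,0,-60],"twist":0}]'
python3 - <<'E'
from h import *
c=cap('wrist');W=world(c,True);i=c['frame'];cv2.imwrite('pics/w11.png',i)
r=seg(i,W,(0,110,60),(8,255,255),(-4,10),(200,100,440,290),'red')
E
```

```text
time: 48.65
tool_pos: [405.5, 275.2, 50.4]
tcp_rot: [3.14, -0.001, 1.571]
contact_force: [-0.1, -0.2, 0.0]
grip_width: 70.2
time: 51.15
tool_pos: [583.9, -29.1, 149.9]
tcp_rot: [3.14, 0.0, 1.571]
contact_force: [-0.4, 0.1, -1.3]
grip_width: 52.7
time: 51.78
tool_pos: [582.9, -28.9, 90.3]
tcp_rot: [3.141, -0.0, 1.571]
contact_force: [0.0, -0.1, -0.7]
grip_width: 52.3
red 606 rect [568.6 -29.6] [35.1 62.8] 0.8 med [561.2 -29.4   3. ] z5/95 [1.9 4.1]
```

View pics/w11.png

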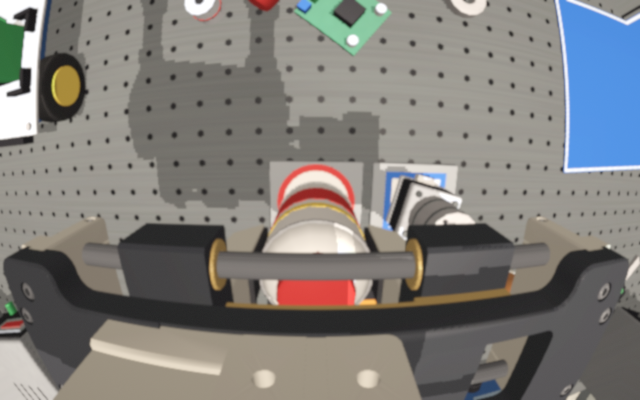

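```bash
python3 -m pendant '[{"linear":[0,0,-10],"twist":0},{"linear":[0,0,-20],"twist":0},{"linear":[0,0,-28],"twist":0},{"linear":[0,0,-33],"twist":0},{"linear":[0,0,-36],"twist":0},{"linear":[0,0,-38],"twist":0},{"linear":[0,0,-39],"twist":0},{"linear":[0,0,-39],"twist":0},{"linear":[0,0,-39],"twist":0}]' && python3 -m pendant '[{"linear":[0,0,0],"twist":0},{"linear":[0,0,0],"twist":0},{"linear":[0,0,0],"twist":0},{"linear":[0,0,0],"twist":0},{"linear":[0,0,20],"twist":0},{"linear":[0,0,50],"twist":0},{"linear":[0,0,80],"twist":0},{"linear":[-30,0,110],"twist":0},{"linear":[-70,10,130],"twist":0},{"linear":[-110,25,150],"twist":0},{"linear":[-150,40,150],"twist":0},{"linear":[-150,40,150],"twist":0},{"linear":[-150,40,150],"twist":0}]' 61
python3 - <<'E'
from m import *
print(bot.get_obs()['tool_pos'])
c=cap('scene');W=world(c);i=c['frame']
pack(c,W,(5,150,100),(25,255,255),(659,13),60,'orange (bias +4.5,+1)')
pack(c,W,(40,120,60),(80,255,255),(440,-331),122,'green')
for n,x,y,a,b in [('motor',588,56,76,90),('can',587,-28,75,106),('bottle',655,129,100,125)]:
  m=(abs(W[...,0]-x)<30)&(abs(W[...,1]-y)<30)&(W[...,2]>a)&(W[...,2]<b);P=W[m];print(n,len(P),cv2.minAreaRect(P[:,:2].astype(np.float32)))
cv2.imwrite('pics/c12.png',cv2.resize(i[70:300,210:410],None,fx=2.6,fy=2.6,interpolation=cv2.INTER_CUBIC))
E
```

```text
time: 52.95
tool_pos: [583.1, -29.0, 51.2]
tcp_rot: [3.141, 0.0, 1.571]
contact_force: [-2.0, 1.0, 3.4]
grip_width: 52.2
time: 54.58
tool_pos: [433.9, 10.8, 201.1]
tcp_rot: [3.14, 0.0, 1.571]
contact_force: [-0.0, -1.1, 0.3]
grip_width: 69.9
[433.86885886  10.82536391 201.10512798]
orange (bias +4.5,+1) 494 ((632.5184936523438, 15.669082641601562), (130.76849365234375, 98.32695770263672), 88.835693359375) z 58.72376973655278
green 314 ((438.39996337890625, -330.7997741699219), (131.31495666503906, 48.592369079589844), 87.26026916503906) z 120.22280080175452
motor 145 ((586.8987426757812, 56.544036865234375), (36.08772277832031, 34.42574691772461), 24.94952392578125)
can 305 ((587.9364013671875, -25.475242614746094), (50.80564880371094, 49.15498733520508), 60.746395111083984)
bottle 90 ((655.2313842773438, 128.72523498535156), (21.288455963134766, 21.177532196044922), 60.15867614746094)
```

View pics/c12.png

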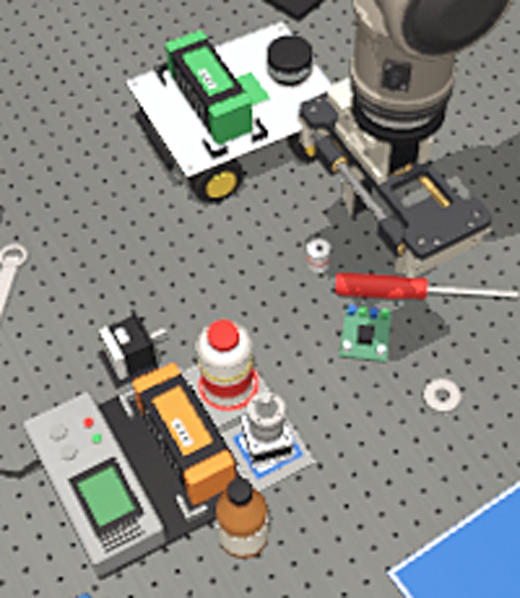

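```bash
python3 -c "from plant import bot; print(bot.close_job())"
```

```text
the job is handed in; nothing more can be done
None
```

The battery swap is done and handed in at about 54.6 s of the 136 s allowed. No verdict was given, so the result rests on my own last checks.

- **What I did:** I moved the motor and the can to the mat and parked the green pack there too. Then I put the orange pack in the charger and the green pack in the rover. Last, I stood the motor and the can back on their own markers.
- **Packs:** In the last scene picture both packs lie flat between their guides. After taking off the scene camera's offset of about 4.5 mm in x and 1 mm in y, the green pack is within about 3 mm of my estimate of the bay's middle. I have no clean last reading for the orange pack, because its colour mask also caught the can's yellow band and gave a wrong centre (x about 632 mm). The reading before that, at 39 s, put it within about 3 mm of the dock's middle, and the last picture shows it still in place.
- **Motor and can:** Both are upright, the motor within about 2 mm of its marker's centre and the can within about 5 mm. The motor is turned about its axis, which isn't judged.
- **Bottle:** It reads the same position as at the start, to within 0.1 mm.
- **Robot:** The arm is clear of everything, with the gripper open.

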